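# Sort the test specimens back into their trays

### The arm

A 7-joint arm with a two-finger parallel gripper is mounted at the origin on the work surface. World frame = base frame: x ahead of the robot, y to its left, z up, the work surface at z = 0. Lengths are in mm, angles in rad, forces in N, time in s.
With the tool pointing down it reaches from about 400 to 850 mm from the base axis. Payload 10.4 kg.
Tool frame: the origin (TCP) lies at the very end of the fingers, on their centre line; the grasp point (between the pads) lies 19 mm behind it; z points along the fingers, y is the line along which they close (so a half turn about z gives the same grasp; the last joint's range is limited). The gripper opens to 85 mm and grips with 20 to 120 N. Pads are 22 mm wide; open, the fingers measure 114 mm over their backs; the gripper's body (76 mm by 85 mm) begins 54 mm behind the grasp point. The pads swing forward as they close: fully open they stand 13 mm farther back than shut.
Start: joints at [-1.255, 0.332, -0.065, 1.46, 0.022, 1.35, -0.088], TCP at [207.71, 589.498, 231.338] pointing down, gripper open.
Joint ranges: [-2.6, 2.6], [-0.5, 2.12], [-1.47, 1.34], [0.16, 2.42], [-1.27, 4.41], [0.06, 2.06], [-2.6, 2.6]. Speed limits (rad/s): [2.22, 2.22, 2.79, 2.79, 3.14, 3.14, 3.14].

### API

Orientations are given as a unit quaternion [w, x, y, z].
In Python, from workcell import sense, camera, hand_in gives the robot as it stands.
- The arm moves only by the shell command python3 -m crank 'ROWS' [FORCE]. ROWS is JSON, one flat list of numbers, 5 for each row, row after row: the finger opening in mm, from 0 to 85.4, then the shift along the tool's x, y, z in mm, then the turn about the tool's z in degrees. In form: [hand, x, y, z, spin, hand, x, y, z, spin, ...]. A call has 1 to 8 rows; each row is the pose to reach, as a shift and turn from the pose commanded when the call began, along the tool's axes at that moment; what a row does not reach only later rows make up. A row lasts 1/8 s, in which the tool goes at most 62.5 mm and 10.7 degrees, less where a joint would pass 70% of its speed; a pose out of reach is approached as far as the arm can. A call with a gripper value outside its range is refused whole. The fingers move at their own pace and stop on an object; FORCE is the grip in N (left out, the last holds). Time passes only in rows, so rows that repeat a pose let the fingers close. It gives the time, the measured TCP pose, the force, the opening and the grip force at its end, in the units of the state.
- sense(): the state, without advancing time (a new reading comes with each control period).
- camera(name): name is "scene" or "top" or "wrist"; returns a dict with "frame" (480x640x3 uint8, red, green, blue), "vfov" (degrees; the focal length in pixels is half the picture's height over the tangent of half this angle, whatever the lens; pixels are square), "cx", "cy" (the principal point, pixels), "camera_from_world" (4x4, takes a point from world to camera coordinates); the wrist camera has in their place "hand_eye" (4x4, takes a point from camera to tool coordinates, whose origin is the TCP and whose axes are the flange's). Camera axes: x right, y up, looking along -z (the intrinsics and any distortion apply to the point x, -y, -z); pixel columns grow to the right and rows downward; lengths in mm; the calibration is good to about 2 mm. The wrist camera is an equidistant fisheye: a pixel r from the principal point sees the ray r / f radians off the axis. A picture is of the moment at which its call begins: read the wrist's pose just before it. There is no depth.
- hand_in(): hands the job in; it is judged then, once.
The state is a dict: "clock": time; "joint_pos": joint angles; "dq": joint speeds; "joint_torque": joint torques, N m; "ee_pos": TCP position; "orientation": TCP orientation; "force": force on the tool from outside, world axes, zero at the start; "wrist_torque": the same for the moment, N m; "gripper_width": opening from 0.0 (shut) to 1.0 (fully open); "finger_force": force on a finger pad.
Only numpy, scipy, OpenCV 4.12 (cv2) and the standard library are available. Lean on these libraries where they do the work, as an engineer would, in place of code of your own. Each camera call takes 0.05 s, during which the arm holds its last target. There are 200 camera calls.

### The job

Sort the parts left on the test bench: the two brass cylinders go into the blue tray and the two black rubber specimens into the yellow tray, one to a bay, and the steel plunger goes into the square well of the black block; one rubber specimen has been left in the blue tray and has to move over too. Leave every part standing upright, flat on the floor of its bay or well, and do not shift or tip the amber jar or the glass beaker.

Things in the scene. Friction and masses are not known exactly. Their poses are not given: they have to be found in the camera images.
- brass_a: loose brass calibration cylinder standing upright, diameter 34 mm, height 50 mm, about 0.36 kg, gold-coloured with one thin dark groove near the top. Origin: centre of its underside, z up along its axis. One of two alike. Belongs in the blue tray.
- brass_b: loose brass calibration cylinder standing upright, diameter 34 mm, height 50 mm, about 0.36 kg, gold-coloured with one thin dark groove near the top. Origin: centre of its underside, z up along its axis. One of two alike. Belongs in the blue tray.
- rubber_a: loose black rubber test specimen, an upright cylinder with one white band, diameter 38 mm, height 46 mm, about 0.07 kg, hard enough to grip as a rigid part. Origin: centre of its underside, z up along its axis. One of two alike; belongs in the yellow tray. This one starts on the bench.
- rubber_b: loose black rubber test specimen, an upright cylinder with one white band, diameter 38 mm, height 46 mm, about 0.07 kg, hard enough to grip as a rigid part. Origin: centre of its underside, z up along its axis. One of two alike; belongs in the yellow tray. This one starts wrongly, standing in the blue tray's bay on the +y side.
- plunger: loose steel plunger standing upright, 84 mm tall, about 0.22 kg: round foot of diameter 38 and 12 mm thick, stem of diameter 18, and a cylindrical head of diameter 28 mm from 58 to 84 mm height with a red ring; grip it by the head. Origin: centre of the foot's underside, z up along its axis. Belongs in the well of the black block.
- tray_blue: blue plastic tray fixed to the bench, 68 (x) by 128 (y) by 18 mm high, split by a divider into two open bays along y. Origin: centre of the underside, z up. Bay centres at x = 0, y = +31 and -31 mm; each bay 60 (x) by 58 (y) mm inside, floor 4 mm above the origin; walls and divider 4 mm thick, 14 mm above the floor. For the brass; a rubber specimen stands in one bay at the start.
- tray_yellow: yellow plastic tray fixed to the bench, 68 (x) by 128 (y) by 18 mm high, split by a divider into two open bays along y. Origin: centre of the underside, z up. Bay centres at x = 0, y = +31 and -31 mm; each bay 60 (x) by 58 (y) mm inside, floor 4 mm above the origin; walls and divider 4 mm thick, 14 mm above the floor. For the rubber; empty at the start.
- foam_block: black foam-look rigid block fixed to the bench, 120 by 120 by 36 mm high, with one square well in the middle of its top, 60 by 60 mm and 24 mm deep, with a grey floor 12 mm above the origin. Origin: centre of the underside, under the centre of the well, z up.
- amber_jar: bystander: closed amber glass jar with a white cap, diameter 48 mm, 75 mm tall, standing loose among the task's things. Origin: centre of its underside. Leave it alone.
- beaker: bystander: open clear glass beaker, diameter 60 mm, 70 mm tall, standing loose beyond the task's things. Origin: centre of its underside. Leave it alone.

How it is judged:
By the outcome, as a careful person would: the job done as asked, in the order asked, and still so for the second after the job is handed in, with the robot touching nothing.
It also fails if it takes over 141 s, if anything falls off the work surface, if the arm or the gripper's body presses on something with over 40 N, if the wrist force passes 120 N, or if a joint passes its speed limit or range.

## Working session

There is one attempt and no reset: what is moved stays moved. The work goes in short steps, Python scripts to look and compute and a shell command to move; the robot and the scene stay as the last step left them, time stands still between calls to the robot, and variables do not carry over. Pictures are saved under pics/ and viewed, at most 14 in all, crops included, and the job is handed in when it is done.

```bash
mkdir -p pics; ls; python3 - <<'E'
from workcell import sense,camera
import cv2,json,numpy as np
s=sense();print({k:np.round(v,3).tolist() for k,v in s.items()})
for n in("scene","top"):
    c=camera(n);cv2.imwrite(f'pics/{n}0.png',c['frame'][:,:,::-1]);print(n,c['vfov'],c['cx'],c['cy'],np.round(c['camera_from_world'],4).tolist(),c.keys())
c=camera("wrist");cv2.imwrite('pics/wrist0.png',c['frame'][:,:,::-1]);print(c['vfov'],c['cx'],c['cy'],np.round(c['hand_eye'],4).tolist())
E
```

```text
pics
{'clock': 0.0, 'joint_pos': [-1.255, 0.333, -0.065, 1.461, 0.022, 1.35, -0.089], 'dq': [0.0, 0.001, -0.001, 0.0, 0.001, -0.0, -0.0], 'joint_torque': [0.0, -62.545, 0.05, -39.16, 0.016, 0.01, 0.0], 'ee_pos': [207.628, 589.077, 230.502], 'orientation': [-0.0, 0.169, 0.986, -0.001], 'force': [-0.244, -0.057, -0.413], 'wrist_torque': [0.02, -0.02, 0.004], 'finger_force': 0.0, 'gripper_width': 0.997}
scene 53.21804996378977 323.9298719470795 242.40394263693983 [[-0.1271, 0.9919, -0.0013, 76.0918], [-0.7616, -0.0967, 0.6408, 412.6504], [0.6355, 0.0825, 0.7677, -1343.7364], [0.0, 0.0, 0.0, 1.0]] dict_keys(['frame', 'vfov', 'cx', 'cy', 'camera_from_world'])
top 48.0897427845256 319.9831527844087 232.0524740063556 [[0.0068, -1.0, 0.0021, -17.883], [0.9966, 0.0069, 0.0822, -576.8444], [-0.0822, 0.0015, 0.9966, -1348.8061], [0.0, 0.0, 0.0, 1.0]] dict_keys(['frame', 'vfov', 'cx', 'cy', 'camera_from_world'])
65.70646984690485 319.77347163063405 239.6512238233703 [[0.0011, 0.9549, 0.297, 75.7545], [1.0, -0.0014, 0.0009, 0.1007], [0.0012, 0.297, -0.9549, -142.0592], [0.0, 0.0, 0.0, 1.0]]
```

View pics/top0.png

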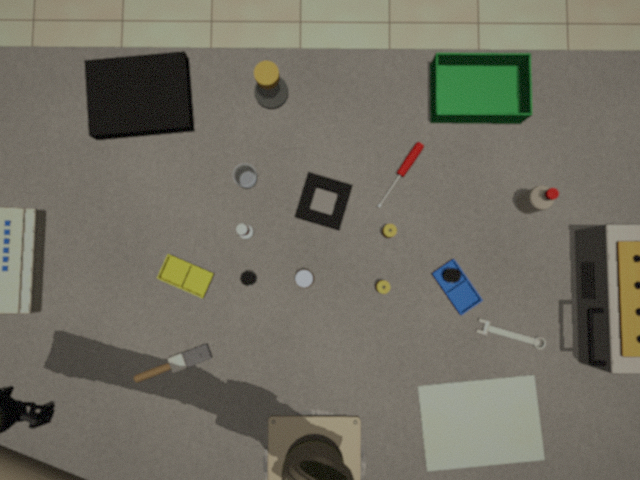

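View pics/scene0.png

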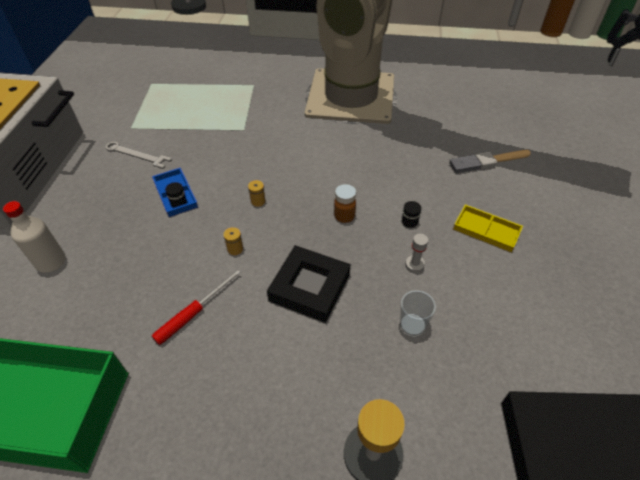

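The top view shows the brass at (390,230) and (383,287), rubber at (249,278) and in the blue tray (451,274), and the plunger at (244,231). The yellow tray is at (186,276), the blue tray at (457,287), the block at (324,201), the jar at (304,279) and the beaker at (246,177). The scene view agrees. Next I'll enlarge both.

```bash
python3 - <<'E'
import cv2
a=cv2.imread('pics/top0.png');s=cv2.imread('pics/scene0.png')
def crop(im,x,y,w,h,f):return cv2.resize(im[y:y+h,x:x+w],None,fx=f,fy=f,interpolation=cv2.INTER_CUBIC)
cv2.imwrite('pics/topL.png',crop(a,150,160,210,150,3.8))
cv2.imwrite('pics/topR.png',crop(a,290,160,200,160,3.7))
E
```

```text
(no output)
```

View pics/topL.png

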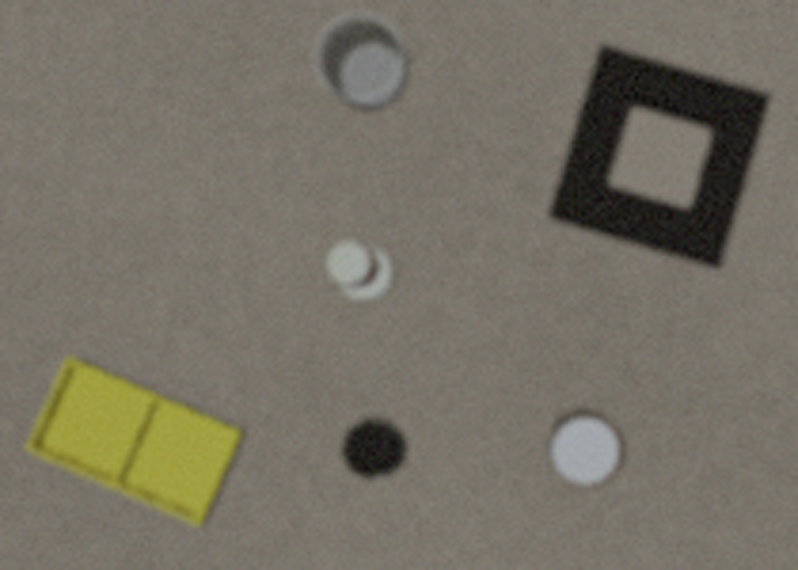

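View pics/topR.png

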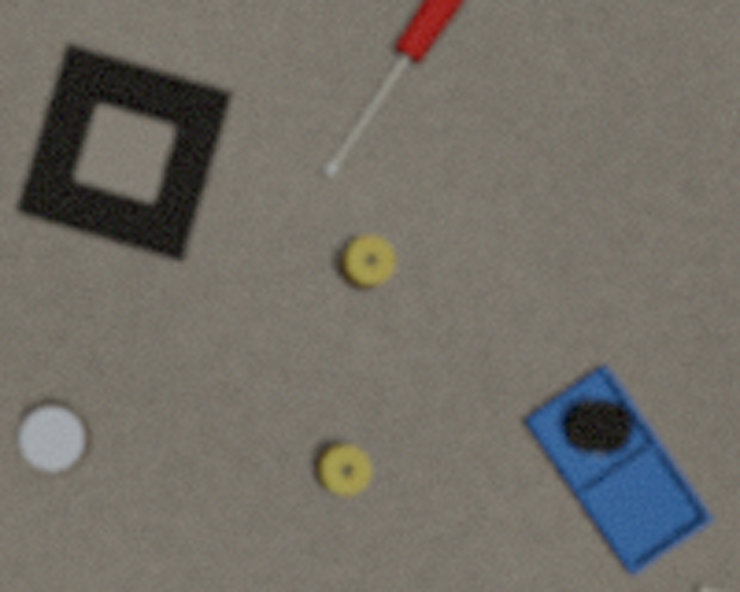

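```bash
cat > h.py <<'E'
import numpy as np
from scipy.spatial.transform import Rotation as R
TOP=dict(v=48.0897427845256,cx=319.983,cy=232.052,M=np.array([[0.0068,-1.0,0.0021,-17.883],[0.9966,0.0069,0.0822,-576.8444],[-0.0822,0.0015,0.9966,-1348.8061],[0,0,0,1]]))
def back(o,d,z): return o+d*(z-o[2])/d[2]
def top(u,v,z,C=TOP):
    f=240/np.tan(np.radians(C['v']/2));M=C['M'];Rt=M[:3,:3].T
    return back(-Rt@M[:3,3],Rt@np.array([(u-C['cx'])/f,-(v-C['cy'])/f,-1]),z)
def wrist(u,v,z,st,H,cx=319.773,cy=239.651,vf=65.70647):
    f=240/np.tan(np.radians(vf/2));a,b=u-cx,v-cy;r=np.hypot(a,b)+1e-9;t=r/f
    d=np.array([np.sin(t)*a/r,-np.sin(t)*b/r,-np.cos(t)])
    w,x,y,k=st['orientation'];W=R.from_quat([x,y,k,w]).as_matrix()
    H=np.array(H);return back(np.array(st['ee_pos'])+W@H[:3,3],W@(H[:3,:3]@d),z)
def yaw(st):  # world angle of tool y (closing line), deg
    w,x,y,k=st['orientation'];W=R.from_quat([x,y,k,w]).as_matrix();return np.degrees(np.arctan2(W[1,1],W[0,1]))
def go(st,x,y,z,closing=None):
    "shift along tool axes to reach world x,y,z; closing = wanted world angle of closing line"
    w,a,b,k=st['orientation'];W=R.from_quat([a,b,k,w]).as_matrix()
    s=W.T@(np.array([x,y,z])-st['ee_pos']);sp=0
    if closing is not None: sp=-(((closing-yaw(st))+90)%180-90)
    return np.round(s,1),round(sp,1)
E
python3 - <<'E'
from h import *
from workcell import sense
L=lambda x,y,z:top(150+(x+.5)/3.8-.5,160+(y+.5)/3.8-.5,z)
Rr=lambda x,y,z:top(290+(x+.5)/3.7-.5,160+(y+.5)/3.7-.5,z)
P=lambda n,p:print(n,np.round(p[:2]).tolist())
P('beaker',L(362,60,70));P('plunger',L(350,262,84));P('plfoot',L(364,272,12));P('rubA',L(375,447,25));P('jar',L(586,450,75))
P('brass1',Rr(370,260,50));P('brass2',Rr(346,469,50));P('rubB',Rr(598,427,28))
def tray(n,c,z,f):
    q=np.array([f(x,y,z)[:2] for x,y in c]);m=q.mean(0);P(n,m)
    for i in range(4):
        e=q[(i+1)%4]-q[i];print('  side',np.linalg.norm(e).round(),np.degrees(np.arctan2(e[1],e[0])).round(1))
tray('yellow',[(68,357),(243,430),(205,525),(28,447)],18,L)
tray('blue',[(603,366),(711,518),(632,573),(525,420)],18,Rr)
tray('block',[(70,46),(231,93),(184,259),(19,209)],36,Rr)
s=sense();print(s['ee_pos'],yaw(s))
E
```

```text
beaker [713.0, 174.0]
plunger [579.0, 177.0]
plfoot [579.0, 178.0]
rubA [461.0, 167.0]
jar [460.0, 25.0]
brass1 [581.0, -188.0]
brass2 [441.0, -172.0]
rubB [470.0, -347.0]
yellow [465.0, 328.0]
  side 128.0 -112.1
  side 68.0 159.3
  side 130.0 66.9
  side 65.0 -22.4
blue [441.0, -362.0]
  side 127.0 -145.0
  side 67.0 124.6
  side 127.0 34.8
  side 66.0 -55.3
block [656.0, -23.0]
  side 116.0 -106.1
  side 119.0 164.5
  side 118.0 73.5
  side 118.0 -16.7
[207.60581991 589.2113957  230.71466326] 70.59025987165205
```

```bash
sed -i 's/sp=-(((closing-yaw(st))+90)%180-90)/sp=-(((closing-yaw(st))+180)%360-180)/' h.py
cat > g.py <<'E'
import sys
from h import *
from workcell import sense
s=sense();print('clock',round(s['clock'],2),'pos',np.round(s['ee_pos'],1),'yaw',round(yaw(s),1),'j7',round(s['joint_pos'][6],2),'w',round(s['gripper_width'],3),'F',np.round(s['force'],1),'ff',round(s['finger_force'],1))
a=[float(v) for v in sys.argv[1:]]
for i in range(0,len(a),4): print(*go(s,*a[i:i+4]))
E
python3 g.py 581 -188 190 -55
```

```text
clock 0.15 pos [207.6 589.2 230.7] yaw 70.6 j7 -0.09 w 1.001 F [-0.1  0.1  0.6] ff 0.0
[-610.5 -608.9   41.4] 125.6
```

```bash
python3 -m crank '[85,-610,-609,40,125,85,-610,-609,40,125,85,-610,-609,40,125,85,-610,-609,40,125,85,-610,-609,40,125,85,-610,-609,40,125,85,-610,-609,40,125,85,-610,-609,40,125]'; python3 g.py 581 -188 190 -55
```

```text
clock: 1.15
ee_pos: [424.2, 137.3, 208.1]
orientation: [-0.0, 0.797, 0.604, 0.0]
force: [0.7, 0.2, 0.6]
gripper_width: 0.994
finger_force: 0.0
clock 1.15 pos [424.2 137.3 208.1] yaw -15.7 j7 -0.71 w 0.994 F [0.7 0.2 0.6] ff 0.0
[-270.7  238.9   18. ] 39.3
```

```bash
python3 -m crank '[85,-271,239,18,39,85,-271,239,18,39,85,-271,239,18,39,85,-271,239,18,39,85,-271,239,18,39,85,-271,239,18,39,85,-271,239,18,39,85,-271,239,18,39]'; python3 g.py 581 -188 190 -55
python3 - <<'E'
from h import *
from workcell import sense,camera
import cv2
s=sense();c=camera('wrist');cv2.imwrite('pics/w1.png',c['frame'][:,:,::-1]);import pickle;pickle.dump((s,c['hand_eye']),open('w1.pkl','wb'))
E
```

```text
clock: 2.15
ee_pos: [582.3, -184.8, 189.6]
orientation: [-0.0, 0.952, 0.306, -0.0]
force: [0.4, 0.2, 0.5]
gripper_width: 0.996
finger_force: 0.0
clock 2.15 pos [ 582.3 -184.8  189.6] yaw -54.3 j7 -0.52 w 0.996 F [0.4 0.2 0.5] ff 0.0
[-2.9  1.9 -0.4] 0.7
```

View pics/w1.png

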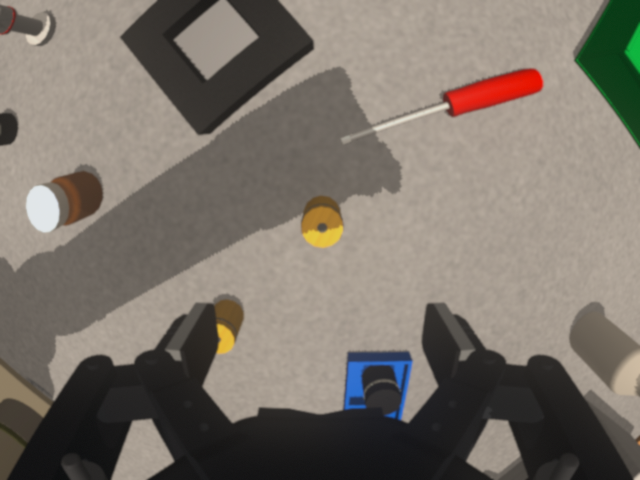

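The wrist view shows brass 1's top centred at (322,228) with the hole visible, and brass 2's top near (218,338), partly hidden by a finger.

```bash
python3 - <<'E'
from h import *
import pickle
s,H=pickle.load(open('w1.pkl','rb'))
print(wrist(322,228,50,s,H),wrist(217,338,50,s,H),wrist(46,208,75,s,H),wrist(216,39,12,s,H))
E
python3 g.py 582 -188 23 -55
```

```text
[ 581.47601365 -187.71039435   50.        ] [ 441.26015374 -170.5739284    50.        ] [464.00631617  21.76384597  75.        ] [658.21265471 -19.88826263  12.        ]
clock 2.2 pos [ 582.4 -184.1  189.9] yaw -54.3 j7 -0.52 w 0.995 F [ 0.6 -0.2 -0.3] ff 0.0
[ -2.7   3.1 166.9] 0.7
```

```bash
python3 -m crank '[85,-3,3,60,0,85,-3,3,120,0,85,-3,3,170,0,85,-3,3,170,0,85,-3,3,170,0,20,-3,3,170,0,20,-3,3,170,0,20,-3,3,170,0]' 60; python3 -m crank '[20,0,0,0,0,20,0,0,0,0,20,0,0,0,0,20,0,0,0,0]' 60;python3 g.py
```

```text
clock: 3.2
ee_pos: [582.2, -189.2, 21.1]
orientation: [-0.0, 0.952, 0.306, 0.001]
force: [-5.1, 0.9, 19.1]
gripper_width: 0.383
finger_force: 58.1
clock: 3.7
ee_pos: [582.2, -189.3, 21.1]
orientation: [-0.0, 0.952, 0.306, 0.0]
force: [-3.9, 3.1, 8.9]
gripper_width: 0.379
finger_force: 58.8
clock 3.7 pos [ 582.2 -189.3   21.1] yaw -54.3 j7 -0.42 w 0.379 F [-3.9  3.1  8.9] ff 58.8
```

```bash
python3 -m crank '[20,0,0,-50,0,20,0,0,-100,0,20,0,0,-100,0,20,0,0,-100,0]';python3 g.py 416 -380 121 -55 416 -380 27 -55
```

```text
clock: 4.2
ee_pos: [581.2, -189.1, 119.1]
orientation: [-0.001, 0.952, 0.306, -0.001]
force: [-1.0, 0.7, -4.1]
gripper_width: 0.381
finger_force: 61.1
clock 4.2 pos [ 581.2 -189.1  119.1] yaw -54.3 j7 -0.47 w 0.381 F [-1.   0.7 -4.1] ff 61.1
[-245.5   58.8   -1.8] 0.7
[-245.4   58.9   92.2] 0.7
```

```bash
python3 -m crank '[20,-60,15,0,0,20,-120,30,0,0,20,-180,45,0,0,20,-230,56,0,0,20,-246,59,0,0.5,20,-246,59,0,0.5,20,-246,59,0,0.5,20,-246,59,0,0.5]';python3 g.py 416 -380 120 -55 416 -380 27 -55
python3 - <<'E'
from h import *
from workcell import sense,camera
import cv2
s=sense();c=camera('wrist');cv2.imwrite('pics/w2.png',c['frame'][:,:,::-1]);import pickle;pickle.dump((s,c['hand_eye']),open('w2.pkl','wb'))
E
```

```text
clock: 5.2
ee_pos: [417.5, -379.5, 119.7]
orientation: [-0.0, 0.953, 0.303, -0.0]
force: [-0.3, 0.1, -4.6]
gripper_width: 0.381
finger_force: 61.1
clock 5.2 pos [ 417.5 -379.5  119.7] yaw -54.7 j7 -0.07 w 0.381 F [-0.3  0.1 -4.6] ff 61.1
[-1.6 -0.5 -0.3] 0.3
[-1.6 -0.4 92.7] 0.3
```

View pics/w2.png

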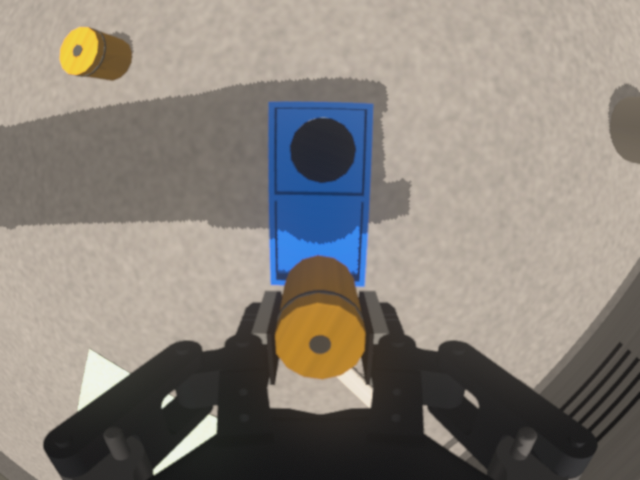

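The wrist view shows the blue tray's corners at (269,102), (373,103), (366,286) and (271,285), the divider at row 194, and rubber_b's top at (323,150). The brass is upright in the grip.

```bash
python3 - <<'E'
from h import *
import pickle
s,H=pickle.load(open('w2.pkl','rb'))
q=np.array([wrist(u,v,18,s,H)[:2] for u,v in((269,102),(373,103),(366,286),(271,285))])
m=q.mean(0);d=(q[0]+q[1]-q[2]-q[3]);d/=np.linalg.norm(d);print(q.round(),m,np.degrees(np.arctan2(d[1],d[0])),'bays',m+31*d,m-31*d,'rubB',wrist(323,150,50,s,H))
E
```

```text
[[ 475. -299.]
 [ 513. -354.]
 [ 408. -427.]
 [ 369. -371.]] [ 441.3124582  -362.79425916] 34.59191223243492 bays [ 466.8321702 -345.1947052] [ 415.7927462  -380.39381311] rubB [ 470.09121666 -344.66306573   50.        ]
```

```bash
python3 -m crank '[20,-1.5,-0.5,40,0,20,-1.5,-0.5,80,0,20,-1.5,-0.5,90,0,20,-1.5,-0.5,92,0,20,-1.5,-0.5,94,0,20,-1.5,-0.5,94,0]';python3 g.py
```

```text
clock: 6.0
ee_pos: [415.4, -381.7, 27.1]
orientation: [0.001, 0.953, 0.302, 0.001]
force: [0.2, 1.1, -4.4]
gripper_width: 0.38
finger_force: 60.8
clock 6.0 pos [ 415.4 -381.7   27.1] yaw -54.8 j7 0.02 w 0.38 F [ 0.2  1.1 -4.4] ff 60.8
```

```bash
python3 -m crank '[20,0,-1,1,0,20,0,-1,1.5,0,20,0,-1,1.5,0,20,0,-1,1.5,0]';python3 g.py
```

```text
clock: 6.5
ee_pos: [414.4, -380.6, 25.2]
orientation: [-0.0, 0.953, 0.302, 0.0]
force: [-2.6, 2.9, 7.0]
gripper_width: 0.383
finger_force: 61.6
clock 6.5 pos [ 414.4 -380.6   25.2] yaw -54.9 j7 0.02 w 0.383 F [-2.6  2.9  7. ] ff 61.6
```

```bash
python3 -m crank '[60,0,0,0,0,60,0,0,0,0,60,0,0,0,0,60,0,0,-40,0,85,0,0,-95,0,85,0,0,-95,0,85,0,0,-95,0]';python3 g.py 469 -345 115 -55 469 -345 23 -55
```

```text
clock: 7.38
ee_pos: [414.2, -380.3, 119.4]
orientation: [-0.0, 0.953, 0.302, 0.0]
force: [-0.7, 0.1, -0.2]
gripper_width: 0.994
finger_force: 0.0
clock 7.38 pos [ 414.2 -380.3  119.4] yaw -54.8 j7 -0.06 w 0.994 F [-0.7  0.1 -0.2] ff 0.0
[65.1  2.7  4.4] 0.2
[65.   2.7 96.4] 0.2
```

```bash
python3 -m crank '[85,50,2.5,0,0,85,65,2.5,0,0,85,65,2.5,0,0,85,65,2.5,50,0,85,65,2.5,90,0,85,65,2.5,96,0,85,65,2.5,96,0,85,65,2.5,96,0]' 40; python3 -m crank '[20,0,0,0,0,20,0,0,0,0,20,0,0,0,0,20,0,0,0,0,20,0,0,0,0]' 40;python3 g.py
```

```text
clock: 8.38
ee_pos: [469.4, -346.1, 25.3]
orientation: [0.001, 0.953, 0.302, 0.001]
force: [0.3, 0.1, 0.4]
gripper_width: 0.996
finger_force: 0.0
clock: 9.0
ee_pos: [469.0, -345.2, 24.2]
orientation: [-0.0, 0.953, 0.302, 0.0]
force: [-1.4, 1.6, 5.5]
gripper_width: 0.433
finger_force: 39.7
clock 9.0 pos [ 469.  -345.2   24.2] yaw -54.9 j7 -0.09 w 0.433 F [-1.4  1.6  5.5] ff 39.7
```

```bash
python3 -m crank '[20,0,0,-60,0,20,0,0,-120,0,20,0,0,-176,0,20,0,0,-176,0,20,0,0,-176,0]';python3 g.py 477 357 200 -22.5
```

```text
clock: 9.62
ee_pos: [468.6, -344.7, 198.8]
orientation: [-0.0, 0.953, 0.302, -0.0]
force: [-0.8, 0.0, -1.4]
gripper_width: 0.431
finger_force: 40.5
clock 9.62 pos [ 468.6 -344.7  198.8] yaw -54.8 j7 -0.21 w 0.431 F [-0.8  0.  -1.4] ff 40.5
[ 411.  -568.8   -0.6] -32.3
```

```bash
python3 -m crank '[20,35,-48,0,-3,20,70,-97,0,-6,20,105,-145,0,-9,20,140,-194,0,-12,20,175,-242,0,-15,20,210,-291,0,-18,20,245,-339,0,-21,20,280,-388,0,-24]';python3 g.py 477 357 200 -22.5
```

```text
clock: 10.62
ee_pos: [473.2, 134.9, 197.9]
orientation: [-0.0, 0.869, 0.494, -0.001]
force: [1.8, -0.8, -0.4]
gripper_width: 0.43
finger_force: 40.7
clock 10.62 pos [473.2 134.9 197.9] yaw -30.7 j7 -0.88 w 0.43 F [ 1.8 -0.8 -0.4] ff 40.7
[ 192.8 -110.2   -2.3] -8.2
```

```bash
python3 -m crank '[20,50,-28,0,-3,20,100,-57,0,-6,20,150,-86,0,-8,20,185,-106,30,-8,20,193,-110,70,-8,20,193,-110,70,-8,20,193,-110,70,-8]';python3 g.py 477 357 26 -22.5
python3 - <<'E'
from h import *
from workcell import sense,camera
import cv2
s=sense();c=camera('wrist');cv2.imwrite('pics/w3.png',c['frame'][:,:,::-1]);import pickle;pickle.dump((s,c['hand_eye']),open('w3.pkl','wb'))
E
```

```text
clock: 11.5
ee_pos: [479.4, 354.4, 130.1]
orientation: [0.0, 0.834, 0.552, -0.0]
force: [0.0, -1.0, -0.5]
gripper_width: 0.43
finger_force: 40.7
clock 11.5 pos [479.4 354.4 130.1] yaw -22.9 j7 -1.04 w 0.43 F [ 0.  -1.  -0.5] ff 40.7
[  1.5  -3.2 104.1] -0.4
```

View pics/w3.png

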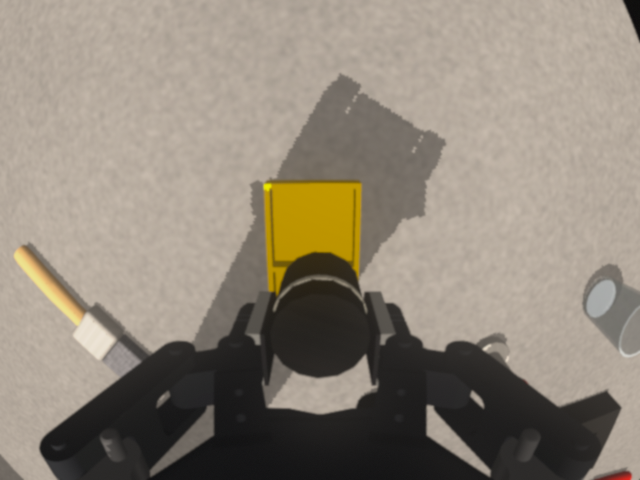

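The wrist view shows the yellow tray's far edge from (264,183) to (361,182), its divider near row 263, and the rubber upright in the grip.

```bash
python3 - <<'E'
from h import *
import pickle
s,H=pickle.load(open('w3.pkl','rb'))
a,b,c=[wrist(u,v,18,s,H)[:2] for u,v in((264,183),(361,182),(316,263))]
e=b-a;L=np.linalg.norm(e);e/=L;n=np.array([e[1],-e[0]]);n=n if n@(c-a)>0 else -n
m=(a+b)/2;print(a,b,c,L,np.degrees(np.arctan2(n[1],n[0])),(c-m)@n,'ctr',m+64*n,'bays',m+33*n,m+95*n)
E
```

```text
[458.56115652 404.12082873] [520.71084035 378.521221  ] [468.71639331 335.69393738] 67.21549759109695 -112.38688329543787 59.40206838729816 ctr [465.26104097 332.14449701] bays [477.06766099 360.80812769] [453.45442095 303.48086633]
```

```bash
python3 g.py 477 359 26 -22.5; python3 -m crank '[20,3,-5,50,0,20,3,-5,90,0,20,3,-5,101,0,20,3,-5,104,0,20,3,-5,105.5,0,20,3,-5,105.5,0]';python3 g.py 477 359 24
```

```text
clock 11.55 pos [479.8 354.7 131. ] yaw -22.9 j7 -1.04 w 0.432 F [-0.1 -0.3  0.2] ff 40.7
[  2.8  -4.3 105. ] -0.4
clock: 12.3
ee_pos: [476.2, 360.6, 25.5]
orientation: [-0.0, 0.833, 0.553, 0.001]
force: [0.7, 0.6, -1.4]
gripper_width: 0.433
finger_force: 40.7
clock 12.3 pos [476.2 360.6  25.5] yaw -22.9 j7 -1.02 w 0.433 F [ 0.7  0.6 -1.4] ff 40.7
[-1.2  1.4  1.5] 0
```

Down 1.5 mm, release and rise; then on to brass 2.

```bash
python3 -m crank '[20,0,0,1,0,20,0,0,1.5,0,20,0,0,1.5,0,60,0,0,1.5,0,60,0,0,1.5,0,60,0,0,1.5,0,60,0,0,-40,0,85,0,0,-100,0]';python3 -m crank '[85,0,0,-70,0,85,0,0,-70,0,85,0,0,-70,0]'; python3 g.py 441 -171.5 180 -55
```

```text
clock: 13.3
ee_pos: [474.5, 359.3, 123.7]
orientation: [0.0, 0.833, 0.553, -0.002]
force: [1.1, 0.6, 0.1]
gripper_width: 0.891
finger_force: 0.0
clock: 13.68
ee_pos: [475.5, 360.2, 194.1]
orientation: [-0.0, 0.833, 0.553, 0.0]
force: [-0.3, -0.0, -0.6]
gripper_width: 0.994
finger_force: 0.0
clock 13.68 pos [475.5 360.2 194.1] yaw -22.9 j7 -1.06 w 0.994 F [-0.3 -0.  -0.6] ff 0.0
[-503.3  174.7   13.8] 32.1
```

```bash
python3 -m crank '[85,-57,20,0,4,85,-114,40,0,8,85,-171,60,0,12,85,-228,80,0,16,85,-285,100,0,20,85,-342,120,0,24,85,-399,140,0,28,85,-456,160,0,32]'; python3 g.py 441 -171.5 130 -55 441 -171.5 21 -55
```

```text
clock: 14.68
ee_pos: [444.4, -123.9, 192.5]
orientation: [-0.0, 0.954, 0.301, -0.001]
force: [1.0, -0.0, 0.2]
gripper_width: 0.992
finger_force: 0.0
clock 14.68 pos [ 444.4 -123.9  192.5] yaw -55.0 j7 -0.8 w 0.992 F [ 1.  -0.   0.2] ff 0.0
[-30.1  37.1  62.5] 0.0
[-29.8  37.3 171.5] 0.0
```

```bash
python3 -m crank '[85,-30,37,20,0,85,-30,37,60,0,85,-30,37,60,0]'; python3 g.py 441 -171.5 21 -55
```

```text
clock: 15.05
ee_pos: [439.7, -169.5, 130.9]
orientation: [-0.001, 0.953, 0.301, -0.004]
force: [0.2, 1.3, 0.3]
gripper_width: 0.992
finger_force: 0.0
clock 15.05 pos [ 439.7 -169.5  130.9] yaw -54.9 j7 -0.62 w 0.992 F [0.2 1.3 0.3] ff 0.0
[  0.6   2.9 109.9] 0.1
```

```bash
python3 -m crank '[85,0,1,50,0,85,0,1,100,0,85,0,1,111,0,85,0,1,111,0,85,0,1,111,0,20,0,1,111,0,20,0,1,111,0,20,0,1,111,0]' 60; python3 -m crank '[20,0,0,0,0,20,0,0,0,0,20,0,0,0,0]' 60;python3 g.py
python3 -m crank '[20,0,0,-50,0,20,0,0,-100,0,20,0,0,-100,0,20,0,0,-100,0]';python3 g.py 467 -345 120 -55
```

```text
clock: 16.05
ee_pos: [443.3, -170.2, 23.5]
orientation: [-0.0, 0.953, 0.302, 0.0]
force: [-5.8, 1.9, 25.1]
gripper_width: 0.378
finger_force: 57.7
clock: 16.42
ee_pos: [443.3, -170.3, 23.6]
orientation: [-0.001, 0.953, 0.302, 0.0]
force: [-3.6, 3.1, 10.4]
gripper_width: 0.379
finger_force: 58.6
clock 16.43 pos [ 443.3 -170.3   23.6] yaw -54.8 j7 -0.45 w 0.379 F [-3.6  3.1 10.4] ff 58.6
clock: 16.92
ee_pos: [442.5, -170.1, 122.1]
orientation: [-0.001, 0.953, 0.302, -0.0]
force: [0.1, -0.1, -3.8]
gripper_width: 0.38
finger_force: 61.5
clock 16.93 pos [ 442.5 -170.1  122.1] yaw -54.8 j7 -0.6 w 0.38 F [ 0.1 -0.1 -3.8] ff 61.5
[-80.8 157.1   2. ] 0.2
```

```bash
python3 -m crank '[20,-25,50,0,0,20,-50,100,0,0,20,-75,148,0,0,20,-81,157,0,0,20,-81,157,0,0,20,-81,157,50,0,20,-81,157,85,0,20,-81,157,91,0]';python3 g.py 467 -345 30 -55
```

```text
clock: 17.92
ee_pos: [466.2, -342.6, 29.5]
orientation: [-0.002, 0.953, 0.303, -0.002]
force: [0.1, 0.5, -1.8]
gripper_width: 0.38
finger_force: 61.7
clock 17.93 pos [ 466.2 -342.6   29.5] yaw -54.7 j7 -0.05 w 0.38 F [ 0.1  0.5 -1.8] ff 61.7
[-0.7  2.4 -0.5] 0.3
```

```bash
python3 -m crank '[20,0,1,1,0,20,0,1,2,0,20,0,1,2,0,20,0,1,2,0]';python3 g.py 467 -345 28 -55
```

```text
clock: 18.42
ee_pos: [468.2, -346.5, 30.7]
orientation: [0.0, 0.953, 0.302, 0.0]
force: [-0.6, -0.6, -3.3]
gripper_width: 0.379
finger_force: 61.7
clock 18.43 pos [ 468.2 -346.5   30.7] yaw -54.9 j7 -0.05 w 0.379 F [-0.6 -0.6 -3.3] ff 61.7
[-0.1 -1.9  2.7] 0.1
```

```bash
python3 -m crank '[20,0,-1,1.5,0,20,0,-1,2.5,0,20,0,-1,2.5,0,20,0,-1,2.5,0]';python3 g.py; python3 -m crank '[20,0,0,0.5,0,20,0,0,1,0,20,0,0,1,0]';python3 g.py
```

```text
clock: 18.92
ee_pos: [467.3, -345.5, 27.8]
orientation: [-0.0, 0.953, 0.302, 0.0]
force: [-1.3, 2.1, 3.7]
gripper_width: 0.381
finger_force: 62.5
clock 18.93 pos [ 467.3 -345.5   27.8] yaw -54.9 j7 -0.05 w 0.381 F [-1.3  2.1  3.7] ff 62.5
clock: 19.3
ee_pos: [467.3, -345.5, 27.7]
orientation: [-0.001, 0.953, 0.302, 0.0]
force: [-5.5, 5.9, 17.9]
gripper_width: 0.379
finger_force: 63.8
clock 19.3 pos [ 467.3 -345.5   27.7] yaw -54.9 j7 -0.05 w 0.379 F [-5.5  5.9 17.9] ff 63.8
```

```bash
python3 -m crank '[60,0,0,-0.5,0,60,0,0,-0.5,0,60,0,0,-0.5,0,60,0,0,-40,0,85,0,0,-100,0,85,0,0,-160,0,85,0,0,-160,0]'; python3 g.py 461 167 180 -22.5
python3 - <<'E'
from h import *
from workcell import camera
import cv2
c=camera('wrist');cv2.imwrite('pics/w4.png',c['frame'][:,:,::-1])
E
```

```text
clock: 20.18
ee_pos: [469.0, -347.4, 191.1]
orientation: [0.002, 0.953, 0.302, 0.003]
force: [-0.7, 0.5, -0.8]
gripper_width: 0.994
finger_force: 0.0
clock 20.18 pos [ 469.  -347.4  191.1] yaw -54.9 j7 -0.16 w 0.994 F [-0.7  0.5 -0.8] ff 0.0
[ 289.3 -425.4    9.5] -32.4
```

View pics/w4.png

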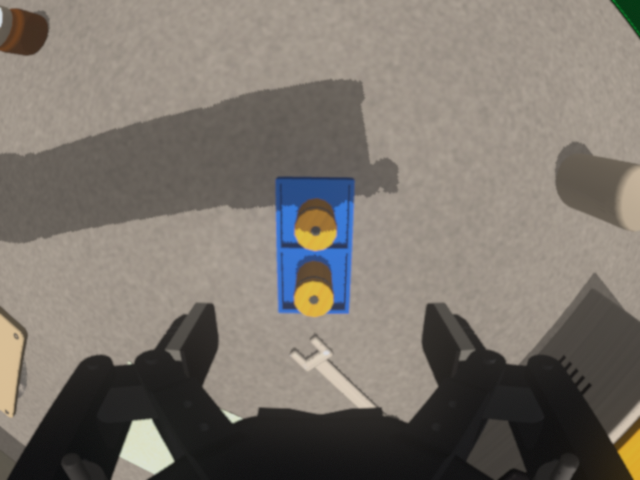

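The wrist view shows both brass cylinders upright in the blue bays, tops at (316,231) and (314,300). Next is rubber_a.

```bash
python3 -m crank '[85,35,-51,0,-4,85,70,-102,0,-8,85,105,-153,0,-12,85,140,-205,0,-16,85,175,-256,0,-20,85,210,-308,0,-24,85,245,-360,0,-28,85,280,-410,0,-32]'; python3 g.py 461 167 130 -22.5;  python3 -m crank '[85,10,-15,0,0,85,10,-15,0,0,85,10,-15,0,0]'; python3 g.py 461 167 130 -22.5 461 167 20 -22.5
python3 - <<'E'
from h import *
from workcell import sense,camera
import cv2
s=sense();c=camera('wrist');cv2.imwrite('pics/w5.png',c['frame'][:,:,::-1]);import pickle;pickle.dump((s,c['hand_eye']),open('w5.pkl','wb'))
E
```

```text
clock: 21.22
ee_pos: [459.2, 152.8, 185.5]
orientation: [-0.0, 0.832, 0.554, -0.001]
force: [1.7, 0.3, 0.4]
gripper_width: 0.994
finger_force: 0.0
clock 21.23 pos [459.2 152.8 185.5] yaw -22.7 j7 -0.79 w 0.994 F [1.7 0.3 0.4] ff 0.0
[13.9 -3.7 55.4] -0.2
clock: 21.6
ee_pos: [450.4, 164.5, 186.0]
orientation: [0.0, 0.834, 0.552, -0.0]
force: [-0.1, -0.2, 0.5]
gripper_width: 0.995
finger_force: 0.0
clock 21.6 pos [450.4 164.5 186. ] yaw -22.9 j7 -0.83 w 0.995 F [-0.1 -0.2  0.5] ff 0.0
[ 6.5  8.8 56. ] -0.4
[  6.6   8.8 166. ] -0.4
```

View pics/w5.png

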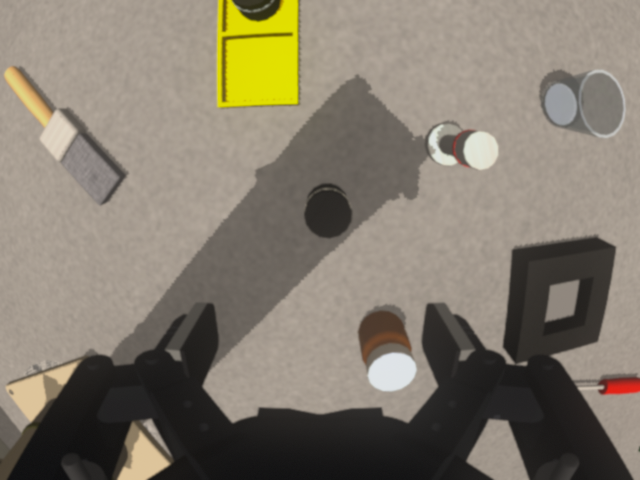

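The wrist view shows rubber_a's top at (328,212), the plunger head at (480,150), the yellow tray's near corners at (218,107) and (298,104), and rubber_b in the far bay.

```bash
python3 - <<'E'
from h import *
import pickle
s,H=pickle.load(open('w5.pkl','rb'))
print(wrist(328,212,46,s,H),wrist(480,150,84,s,H),wrist(442,144,8,s,H),wrist(218,107,18,s,H),wrist(298,104,18,s,H),wrist(258,36,18,s,H))
E
python3 g.py 461 167 20 -22.5
```

```text
[460.48193614 171.41278145  46.        ] [578.05059834 180.87604912  84.        ] [575.03522002 181.7298456    8.        ] [409.12838243 285.49489602  18.        ] [471.21395124 259.12533992  18.        ] [463.90716172 327.01860328  18.        ]
clock 21.65 pos [450.6 164.4 186.2] yaw -23.0 j7 -0.83 w 0.996 F [ 0.9 -0.   0.2] ff 0.0
[  6.5   8.6 166.2] -0.5
```

```bash
python3 g.py 461 169.5 20; python3 -m crank '[85,8,7,60,0,85,8,7,120,0,85,8,7,160,0,85,8,7,167,0,85,8,7,167,0,85,8,7,167,0]' 40; python3 g.py 461 169.5 20
```

```text
clock 21.65 pos [450.6 164.4 186.2] yaw -23.0 j7 -0.83 w 0.996 F [ 0.9 -0.   0.2] ff 0.0
[  8.8   7.6 166.2] 0
clock: 22.4
ee_pos: [461.2, 171.0, 21.4]
orientation: [-0.0, 0.833, 0.553, 0.002]
force: [0.8, 0.7, 0.8]
gripper_width: 0.995
finger_force: 0.0
clock 22.4 pos [461.2 171.   21.4] yaw -22.9 j7 -0.69 w 0.995 F [0.8 0.7 0.8] ff 0.0
[-1.4  0.4  1.4] 0
```

```bash
python3 -m crank '[20,0,0,0,0,20,0,0,0,0,20,0,0,0,0,20,0,0,0,0,20,0,0,0,0,20,0,0,-50,0,20,0,0,-100,0,20,0,0,-100,0]' 40; python3 g.py 453 301 121 -22.5
```

```text
clock: 23.4
ee_pos: [461.9, 171.5, 123.1]
orientation: [-0.0, 0.833, 0.553, 0.003]
force: [0.2, 0.2, -2.1]
gripper_width: 0.432
finger_force: 40.5
clock 23.4 pos [461.9 171.5 123.1] yaw -22.9 j7 -0.78 w 0.432 F [ 0.2  0.2 -2.1] ff 40.5
[115.8 -58.5   2.6] -0.4
```

```bash
python3 -m crank '[20,40,-20,0,0,20,80,-40,0,0,20,110,-56,0,0,20,116,-58.5,0,0,20,116,-58.5,40,0,20,116,-58.5,80,0,20,116,-58.5,94,0,20,116,-58.5,94,0]'; python3 g.py 453 301 26 -22.5
```

```text
clock: 24.4
ee_pos: [451.1, 299.3, 25.3]
orientation: [0.0, 0.833, 0.553, -0.001]
force: [-0.5, -0.2, 0.3]
gripper_width: 0.429
finger_force: 42.8
clock 24.4 pos [451.1 299.3  25.3] yaw -22.9 j7 -0.92 w 0.429 F [-0.5 -0.2  0.3] ff 42.8
[ 2.3  1.  -0.7] -0.4
```

```bash
python3 -m crank '[20,0,0,0.7,0,20,0,0,0.7,0,20,0,0,0.7,0]'; python3 g.py; python3 -m crank '[60,0,0,0.5,0,60,0,0,0.5,0,60,0,0,0.5,0,60,0,0,-40,0,85,0,0,-100,0,85,0,0,-160,0,85,0,0,-160,0]'; python3 g.py 578 179.5 180 0
```

```text
clock: 24.78
ee_pos: [451.2, 300.3, 25.3]
orientation: [-0.0, 0.833, 0.553, 0.0]
force: [1.3, 0.5, -0.4]
gripper_width: 0.43
finger_force: 42.8
clock 24.77 pos [451.2 300.3  25.3] yaw -22.9 j7 -0.92 w 0.43 F [ 1.3  0.5 -0.4] ff 42.8
clock: 25.65
ee_pos: [453.2, 301.6, 189.9]
orientation: [-0.001, 0.833, 0.553, 0.004]
force: [0.7, -1.0, -1.1]
gripper_width: 0.994
finger_force: 0.0
clock 25.65 pos [453.2 301.6 189.9] yaw -22.9 j7 -1.0 w 0.994 F [ 0.7 -1.  -1.1] ff 0.0
[-64.  162.4   9.9] -22.9
```

```bash
python3 -m crank '[85,-20,50,0,0,85,-40,100,0,0,85,-60,150,0,0,85,-64,162,0,0,85,-64,162,0,0,85,-64,162,0,0]' ; python3 g.py 578 179.5 52
python3 - <<'E'
from h import *
from workcell import sense,camera
import cv2
s=sense();c=camera('wrist');cv2.imwrite('pics/w6.png',c['frame'][:,:,::-1]);import pickle;pickle.dump((s,c['hand_eye']),open('w6.pkl','wb'))
E
```

```text
clock: 26.4
ee_pos: [574.4, 179.9, 184.4]
orientation: [-0.001, 0.833, 0.554, -0.0]
force: [-0.7, 0.7, 0.3]
gripper_width: 0.997
finger_force: 0.0
clock 26.4 pos [574.4 179.9 184.4] yaw -22.7 j7 -0.64 w 0.997 F [-0.7  0.7  0.3] ff 0.0
[  1.    3.7 132.4] 0
```

View pics/w6.png

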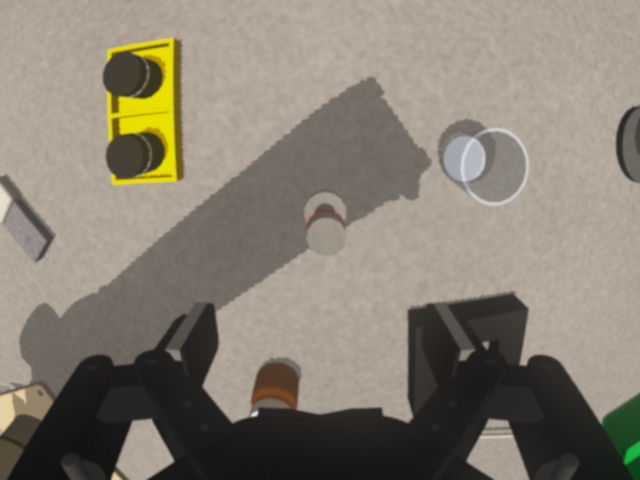

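The wrist view shows both rubbers upright in the yellow bays and the plunger head's top at (327,236).

```bash
python3 - <<'E'
from h import *
import pickle
s,H=pickle.load(open('w6.pkl','rb'))
print(wrist(327,236,84,s,H),wrist(325,211,8,s,H))
E
python3 -m crank '[85,1,3,50,0,85,1,3,100,0,85,1,3,133,0,85,1,3,133,0,85,1,3,133,0]' 50; python3 g.py 578 179.5 53
```

```text
[580.06537644 180.57359841  84.        ] [579.70285654 180.76471129   8.        ]
clock: 27.08
ee_pos: [579.2, 178.9, 53.6]
orientation: [-0.0, 0.833, 0.553, 0.001]
force: [-0.1, -0.0, 0.5]
gripper_width: 0.997
finger_force: 0.0
clock 27.07 pos [579.2 178.9  53.6] yaw -22.8 j7 -0.57 w 0.997 F [-0.1 -0.   0.5] ff 0.0
[ 0.1 -1.3  0.6] 0
```

```bash
python3 -m crank '[15,0,0,0,0,15,0,0,0,0,15,0,0,0,0,15,0,0,0,0,15,0,0,0,0,15,0,0,0,0]' 50; python3 g.py; python3 -m crank '[15,0,0,-50,0,15,0,0,-100,0,15,0,0,-100,0,15,0,0,-100,0]'; python3 g.py 656.5 -22.5 155
```

```text
clock: 27.82
ee_pos: [578.8, 178.2, 52.5]
orientation: [-0.0, 0.833, 0.553, 0.0]
force: [-2.0, -0.0, 5.8]
gripper_width: 0.314
finger_force: 48.9
clock 27.82 pos [578.8 178.2  52.5] yaw -22.9 j7 -0.57 w 0.314 F [-2.  -0.   5.8] ff 48.9
clock: 28.32
ee_pos: [578.0, 178.0, 151.0]
orientation: [-0.0, 0.833, 0.553, -0.001]
force: [-0.1, 0.7, -2.3]
gripper_width: 0.315
finger_force: 50.0
clock 28.32 pos [578. 178. 151.] yaw -22.8 j7 -0.62 w 0.315 F [-0.1  0.7 -2.3] ff 50.0
[-154.3  150.1   -4. ] 0
```

```bash
python3 -m crank '[15,-40,39,0,0,15,-80,78,0,0,15,-120,117,0,0,15,-150,146,0,0,15,-154,150,0,0,15,-154,150,0,0,15,-154,150,20,0,15,-154,150,40,0]'; python3 g.py 657 -22 67; python3 - <<'E'
from workcell import camera
import cv2
c=camera('scene');cv2.imwrite('pics/s7.png',cv2.resize(c['frame'][170:350,210:450,::-1],None,fx=3.3,fy=3.3))
E
```

```text
clock: 29.32
ee_pos: [656.3, -20.5, 109.8]
orientation: [-0.001, 0.833, 0.554, -0.0]
force: [0.5, -0.2, -1.5]
gripper_width: 0.31
finger_force: 50.0
clock 29.32 pos [656.3 -20.5 109.8] yaw -22.7 j7 -0.22 w 0.31 F [ 0.5 -0.2 -1.5] ff 50.0
[-1.2  1.3 42.8] 0
```

View pics/s7.png

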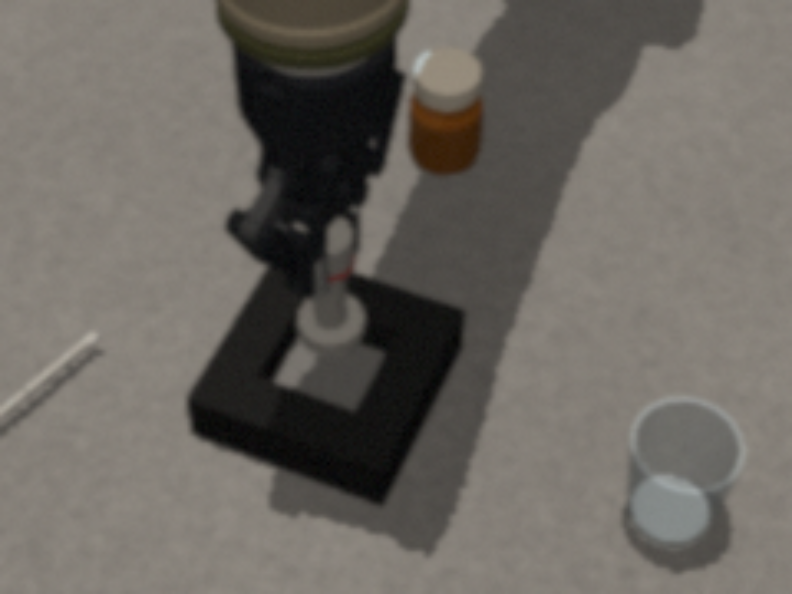

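The scene crop shows the plunger held about 45 mm above the well floor and lined up with it. Jar and beaker are undisturbed. I'll lower it.

```bash
python3 -m crank '[15,-1,1,20,0,15,-1,1,35,0,15,-1,1,42,0,15,-1,1,43.5,0,15,-1,1,44,0,15,-1,1,44,0]'; python3 g.py 657 -22 65;
```

```text
clock: 30.12
ee_pos: [657.9, -23.5, 68.5]
orientation: [0.0, 0.833, 0.553, 0.0]
force: [-1.0, 0.1, -1.8]
gripper_width: 0.312
finger_force: 50.0
clock 30.12 pos [657.9 -23.5  68.5] yaw -22.9 j7 -0.2 w 0.312 F [-1.   0.1 -1.8] ff 50.0
[ 1.  -1.4  3.5] 0
```

```bash
python3 -m crank '[15,0,0,1.5,0,15,0,0,2.5,0,15,0,0,2.5,0]'; python3 g.py;python3 -m crank '[15,0,0,0.7,0,15,0,0,1,0,15,0,0,1,0]'; python3 g.py
```

```text
clock: 30.5
ee_pos: [657.5, -23.4, 65.3]
orientation: [-0.0, 0.833, 0.553, -0.0]
force: [-0.8, -0.5, -3.0]
gripper_width: 0.311
finger_force: 50.0
clock 30.5 pos [657.5 -23.4  65.3] yaw -22.9 j7 -0.2 w 0.311 F [-0.8 -0.5 -3. ] ff 50.0
clock: 30.88
ee_pos: [657.6, -23.4, 64.6]
orientation: [-0.0, 0.833, 0.553, 0.0]
force: [-1.1, -0.6, -0.2]
gripper_width: 0.311
finger_force: 50.2
clock 30.88 pos [657.6 -23.4  64.6] yaw -22.9 j7 -0.2 w 0.311 F [-1.1 -0.6 -0.2] ff 50.2
```

```bash
python3 -m crank '[15,0,0,0.3,0,60,0,0,0.3,0,60,0,0,0.3,0,60,0,0,0.3,0,85,0,0,-50,0,85,0,0,-110,0,85,0,0,-160,0,85,0,0,-160,0]'; python3 g.py 480 -100 230; python3 -m crank '[85,-60,40,0,0,85,-60,40,0,0,85,-60,40,0,0,85,-60,40,0,0]'; python3 - <<'E'
from workcell import camera
import cv2
c=camera('scene');cv2.imwrite('pics/s8.png',cv2.resize(c['frame'][130:350,140:540,::-1],None,fx=2,fy=2))
c=camera('wrist');cv2.imwrite('pics/w8.png',c['frame'][:,:,::-1])
E
```

```text
clock: 31.88
ee_pos: [659.5, -24.0, 229.1]
orientation: [0.002, 0.833, 0.553, 0.003]
force: [0.1, -0.8, -0.7]
gripper_width: 0.995
finger_force: 0.0
clock 31.88 pos [659.5 -24.  229.1] yaw -22.9 j7 -0.25 w 0.995 F [ 0.1 -0.8 -0.7] ff 0.0
[-139.7 -135.9   -2.3] 0
clock: 32.38
ee_pos: [671.1, -92.6, 223.8]
orientation: [-0.001, 0.833, 0.554, -0.0]
force: [-0.3, -0.5, -0.3]
gripper_width: 0.997
finger_force: 0.0
```

View pics/s8.png

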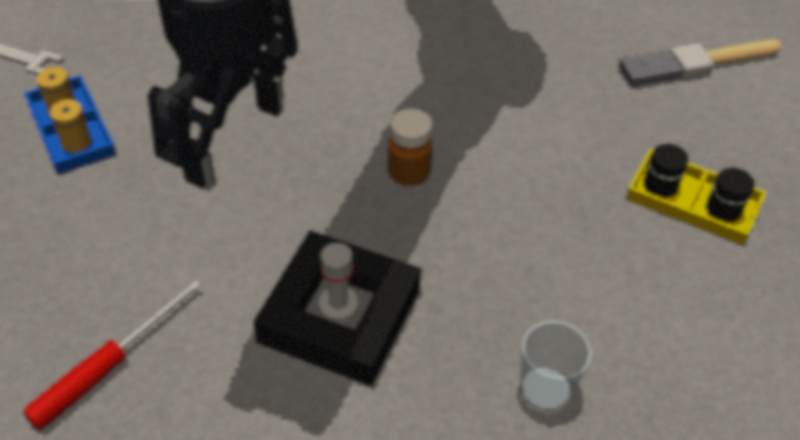

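View pics/w8.png

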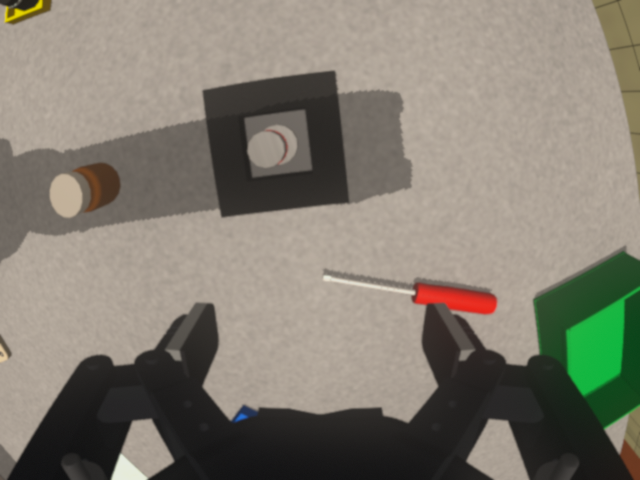

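The views show all five parts upright in their places (plunger at (337,275) in the crop, in the well), the jar and beaker still standing where they were, and the gripper clear of everything.

```bash
python3 -c "
from workcell import hand_in;print(hand_in())"
```

```text
the job is handed in; nothing more can be done
None
```

The job is handed in: both brass cylinders are in the blue tray, both rubber specimens in the yellow tray and the plunger in the well, all upright in the last camera views, with the jar and beaker untouched, in about 32 s of the 141 s allowed.

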